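# Sweep the used polishing wheels into the bench pan

### The job

Clear the bench: with the fingertips, sweep the three used polishing wheels (black brush wheel, cream felt wheel, small brown grinding disc) along the worktop and through the open front of the low dark sheet-steel pan, until each lies flat and wholly inside it. Nothing is to be gripped or picked up: push the wheels gently, keeping them down on the surface all the way. Go round the crucible, the dental cast and the bur box and leave them standing where they are.

Things in the scene. Friction and masses are not known exactly. Their poses are not given: they have to be found in the camera images.
- brush_wheel: black polishing brush wheel, 57 mm across, disc 10 mm thick with a hub 12 mm high, lying flat; origin at the centre of its underside, z up along its axis; about 35 g, slides on the bench
- felt_wheel: cream felt polishing wheel, 51 mm across, disc 12 mm thick with a hub 14 mm high, lying flat; origin at the centre of its underside, z up along its axis; about 35 g, slides on the bench
- grind_disc: reddish-brown grinding disc, 39 mm across, 8 mm thick with a hub 10 mm high, lying flat; origin at the centre of its underside, z up along its axis; about 35 g, slides on the bench
- pan: low dark sheet-steel pan fixed to the worktop, left of the wheels; inside 220 mm (x) by 140 mm (y), its -y side open. Origin mid-inside at worktop level: mouth edge at y=-70 mm (faces the robot's right), back wall at y=+70, side walls at x=-110 and +110. Walls 3 mm thick, round rim 6 mm, 31 mm high. Floor 1.5 mm thick; a flat ramp before the mouth (y=-100 to -70 mm) leads up to it
- crucible: empty beige ceramic melting crucible standing among the wheels, loose, 51 mm across at the rim and 40 mm high; origin at the centre of its underside. Leave alone
- cast: yellow plaster dental cast, loose, 53 x 71 x 27 mm (x, y, z); origin at the centre of its underside. Leave alone
- bur_box: blue bur stand with a clear lid, loose, 63 x 105 x 47 mm (x, y, z); origin at the centre of its underside. Leave alone

How it is judged (in metres and radians):
At the end, for the whole second after the job is handed in: All three wheels lie flat (within 0.15 rad) on the pan's floor, at rest, between its walls and wholly behind the mouth edge (3 mm may overhang); the crucible, cast and bur box are within 15 mm of where they started (y of brush_wheel in the frame of pan between -0.044 and 0.07 m and x of brush_wheel in the frame of pan between -0.11 and 0.11 m and height (world z) of each of brush_wheel, felt_wheel, grind_disc below 0.008 m and angle between each of brush_wheel, felt_wheel, grind_disc's own z axis and vertical below 0.15 rad and linear speed of each of brush_wheel, felt_wheel, grind_disc below 0.02 m/s and y of felt_wheel in the frame of pan between -0.047 and 0.07 m and x of felt_wheel in the frame of pan between -0.11 and 0.11 m and y of grind_disc in the frame of pan between -0.0535 and 0.07 m and x of grind_disc in the frame of pan between -0.11 and 0.11 m and distance of each of crucible, cast, bur_box from where it was at the start of the episode below 0.015 m); the robot touches nothing.
It fails at once if a wheel is lifted: its underside centre more than 20 mm above the worktop (height (world z) of any of brush_wheel, felt_wheel, grind_disc above 0.02 m).
It fails at once if a wheel is gripped or pressed hard: more than 20 N between fingers and wheel (contact force between the fingers and brush_wheel above 20 N or contact force between the fingers and felt_wheel above 20 N or contact force between the fingers and grind_disc above 20 N).
It fails at once if the crucible, cast or bur box is shifted by more than 15 mm (distance of any of crucible, cast, bur_box from where it was at the start of the episode above 0.015 m).
It fails at once if the crucible, cast or bur box is tipped over (angle between any of crucible, cast, bur_box's own z axis and vertical above 0.5 rad).
It also fails if it takes over 72 s, if anything falls off the work surface, if the arm or the gripper's body presses on something with over 40 N, if the wrist force passes 120 N, or if a joint passes its speed limit or range.

### The arm

A 6-joint arm with a two-finger parallel gripper is mounted at the origin on a cart in front of the work surface, level with it; the furniture and walls round the work are solid. World frame = base frame: x ahead of the robot, y to its left, z up, the work surface at z = 0. Lengths are in mm, angles in rad, forces in N, time in s.
With the tool pointing down it reaches from about 350 to 875 mm from the base axis. Payload 4.2 kg.
Tool frame: the origin (TCP) lies at the very end of the fingers, on their centre line; the grasp point (between the pads) lies 19 mm behind it (pinch_z is the distance from the TCP to the grasp point, in mm); z points along the fingers, y is the line along which they close (so a half turn about z gives the same grasp; the last joint's range is limited). The gripper opens to 85 mm and grips with 20 to 120 N. Pads are 22 mm wide; open, the fingers measure 114 mm over their backs; the gripper's body (76 mm by 85 mm) begins 54 mm behind the grasp point. The pads swing forward as they close: fully open they stand 13 mm farther back than shut.
Start: joints at [1.499, 0.385, 0.008, 0, -1.194, -0.259], TCP at [202.967, 591.104, 231.312] pointing down, gripper open.
Joint ranges: [-3.14, 3.14], [-1.21, 2.06], [-1.07, 1.41], [-3.16, 2.05], [-2.99, -0.16], [-3.1, 3.1]. Speed limits (rad/s): [2.79, 2.79, 3.14, 3.14, 3.14, 3.14].

### API

Orientations are given as a unit quaternion [x, y, z, w].
In Python, from bench import * gives the robot as it stands.
- The arm moves only by the tool arm_command, never from a script. Its argument "steps" is one flat list of numbers, 4 for each row, row after row: the shift along the tool's x, y, z in m, then the turn about the tool's z in rad. In form: [tx, ty, tz, roll, tx, ty, tz, roll, ...]. A call has 1 to 20 rows; each row shifts and turns the commanded pose from where the row before left it, along the tool's axes as they then stand; what a row does not reach is not made up. A row lasts 1/8 s, in which the tool goes at most 62.5 mm and 10.7 degrees, less where a joint would pass 70% of its speed; a pose out of reach is approached as far as the arm can. A call with a gripper value outside its range is refused whole. "grip" is the finger opening in m, from 0 to 0.0854, set as the call begins (left out, the last holds). The fingers move at their own pace and stop on an object; the grip force is fixed at half the most. Time passes only in rows, so rows that do not move let the fingers close. It gives the time, the measured TCP pose, the force, the opening and the grip force at its end, in the units of the state.
- read_state(): the state, without advancing time (a new reading comes with each control period).
- get_image(name): name is "side" or "top" or "wrist"; returns the picture (384x512x3 uint8, red, green, blue); there is no depth.
- get_calibration(name): a dict with "camera_matrix" (3x3 intrinsics, pixels), "cam_to_world" (4x4, takes a point from camera to world coordinates). Camera axes: x right, y down, z forward; pixel columns grow to the right and rows downward; lengths in mm; the calibration is good to about 2 mm. A picture is of the moment at which its call begins: read the wrist's pose just before it. get_calibration takes no time and is no camera call; for the wrist camera it gives the pose at the moment of the call.
- job_done(): hands the job in; it is judged then, once.
The state is a dict: "clock": time; "joints": joint angles; "joint_vel": joint speeds; "joint_efforts": joint torques, N m; "position": TCP position; "ee_rot": TCP orientation; "contact_force": force on the tool from outside, world axes, zero at the start; "wrist_torque": the same for the moment, N m; "gripper_width": finger opening in mm; "grasp_force": force on a finger pad.
Only numpy, scipy, OpenCV 4.12 (cv2) and the standard library are available. Lean on these libraries where they do the work, as an engineer would, in place of code of your own. Each camera call takes 0.05 s, during which the arm holds its last target. There are 200 camera calls.

## Working session

There is one attempt and no reset: what is moved stays moved. The work goes in short steps, Python scripts to look and compute and a tool call to move; the robot and the scene stay as the last step left them, time stands still between calls to the robot, and variables do not carry over. Pictures are saved under pics/ and viewed, at most 12 in all, crops included, and the job is handed in when it is done.

Besides the shell and the picture viewer there is one more tool, called by a JSON object that holds its "method" and its "body", one argument or row to a line. arm_command: Moves the arm, as the interface text tells. Its arguments: {"type":"object","properties":{"steps":{"type":"array","items":{"type":"number"}},"grip":{"type":"number"}},"required":["steps"]}

```bash
mkdir -p pics; ls; python3 - <<'E'
from bench import *
import cv2
s=read_state();print(s['clock'],s['position'],s['ee_rot'],s['gripper_width'])
for n in ['top','side']:
    cv2.imwrite(f'pics/{n}0.png',get_image(n)[:,:,::-1]);c=get_calibration(n);print(n,c)
E
```

```text
pics
0.0 [202.77619683 590.57186023 230.22380088] [ 9.86336991e-01 -1.64736672e-01 -1.49372617e-04  1.07071772e-03] 85.35891007419897
top {'camera_matrix': array([[481.08752299,   0.        , 257.81738087],
       [  0.        , 481.08752299, 188.20338607],
       [  0.        ,   0.        ,   1.        ]]), 'cam_to_world': array([[ 2.78812125e-02, -9.86108733e-01,  1.63744329e-01,
         3.58678562e+02],
       [-9.99607370e-01, -2.79604910e-02,  1.82101679e-03,
        -8.20642533e+00],
       [ 2.78265129e-03, -1.63730810e-01, -9.86501130e-01,
         1.06188385e+03],
       [ 0.00000000e+00,  0.00000000e+00,  0.00000000e+00,
         1.00000000e+00]])}
side {'camera_matrix': array([[451.84569216,   0.        , 258.57004941],
       [  0.        , 451.84569216, 186.67855681],
       [  0.        ,   0.        ,   1.        ]]), 'cam_to_world': array([[-9.99685547e-01, -2.02394214e-04,  2.50751953e-02,
         4.96255711e+02],
       [-2.07709999e-02,  5.66918283e-01, -8.23512129e-01,
         8.68458597e+02],
       [-1.40489126e-02, -8.23774010e-01, -5.66744218e-01,
         6.36903090e+02],
       [ 0.00000000e+00,  0.00000000e+00,  0.00000000e+00,
         1.00000000e+00]])}
```

View pics/top0.png

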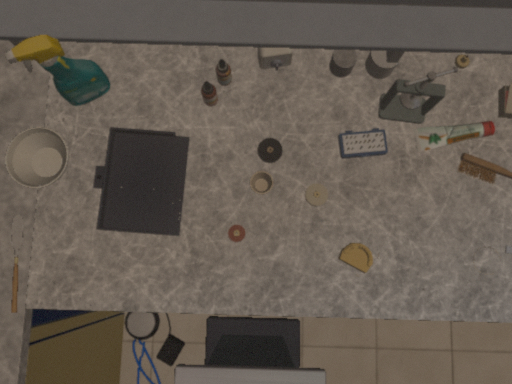

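View pics/side0.png

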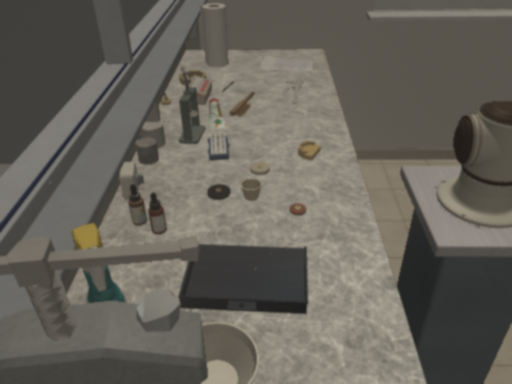

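The top view shows the pan at cols 98–188, rows 128–235, with its mouth to the right. It also shows the brush wheel (270,150), felt wheel (317,194), disc (237,233), crucible (262,183), cast (357,258) and bur box (362,143). The side view agrees.

```bash
cat > h.py <<'E'
from bench import *
import cv2, numpy as np
def ray(n,u,v,z,c=None):
    c=c or get_calibration(n);T=c['cam_to_world']
    d=T[:3,:3]@np.linalg.inv(c['camera_matrix'])@np.array([u,v,1.]);o=T[:3,3]
    return (o+d*(z-o[2])/d[2])[:2].round(1)
def blob(m,near,r):
    k=np.zeros_like(m);cv2.circle(k,near,r,255,-1);m=cv2.bitwise_and(m,k)
    n,l,s,c=cv2.connectedComponentsWithStats(m)
    if n<2: return None
    i=1+np.argmax(s[1:,4]);return c[i],s[i]
E
python3 - <<'E'
from h import *
im=get_image('top');hsv=cv2.cvtColor(im,cv2.COLOR_RGB2HSV)
for n,p,h in [('brush',(270,150),10),('felt',(317,194),12),('disc',(237,233),8)]:
    print(n,hsv[p[1],p[0]],hsv[p[1]+4,p[0]+4],ray('top',*p,h))
print('bg',hsv[215,290])
M={'brush':(cv2.inRange(hsv,(0,0,0),(180,255,45)),(270,150),16,10),
'felt':(cv2.inRange(hsv,(12,40,60),(40,255,255)),(317,194),16,12),
'disc':(cv2.inRange(hsv,(0,60,40),(12,255,255)),(237,233),14,8)}
for n,(m,p,r,h) in M.items():
    b=blob(m,p,r); print(n,b, b and ray('top',*b[0],h))
for n,p,h in [('pan mouth far',(189,137),31),('pan mouth near',(180,235),31),('back far',(111,128),31),('back near',(98,232),31),('mouth far floor',(175,135),2),('cruc',(262,182),40),('cast',(357,258),27),('box',(362,143),47)]: print(n,ray('top',*p,h))
cv2.imwrite('pics/a.png',cv2.resize(im[115:280,85:400,::-1],None,fx=2.5,fy=2.5,interpolation=cv2.INTER_CUBIC))
E
```

```text
brush [14 83 77] [15 53 48] [621.  -31.2]
felt [18 97 89] [ 18  69 115] [ 523.7 -137.3]
disc [ 17  80 111] [  9 129  95] [433.1  36.5]
bg [ 13  48 111]
brush (array([264.88888889, 155.66666667]), array([264, 153,   3,   7,   9], dtype=int32)) [607.6 -20. ]
felt (array([317.        , 194.03778338]), array([301, 178,  33,  33, 794], dtype=int32)) [ 523.6 -137.3]
disc (array([236.36283186, 232.80530973]), array([227, 224,  19,  18, 226], dtype=int32)) [433.5  37.9]
pan mouth far [640.2 148.9]
pan mouth near [423.8 157.1]
back far [655.8 322.7]
back near [425.2 332.6]
mouth far floor [651.9 185.4]
cruc [542.1 -15. ]
cast [ 385.8 -221.7]
box [ 633.1 -229.9]
```

View pics/a.png

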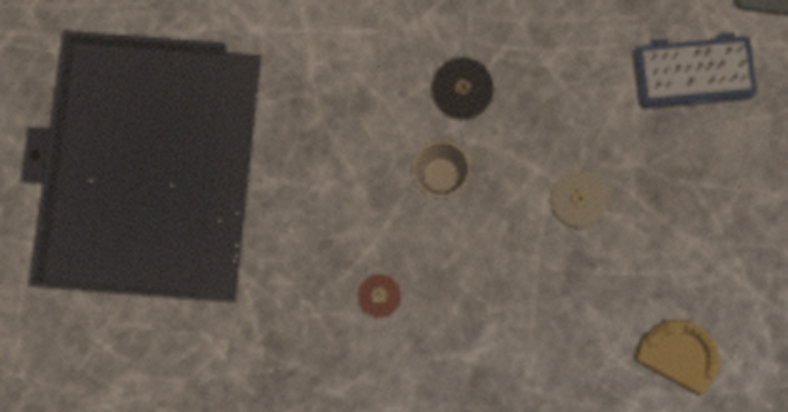

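```bash
python3 - <<'E'
from h import *
c=get_calibration('top')
for n,u,v,z in [('back far',65,32,31),('wallend far',225,45,31),('ramp far',261,55,0),('ramp near',236,300,0),('back near',30,286,31),('brush',463,88,10),('felt',578,199,12),('disc',379,296,8),('crucible',442,168,40)]:
    print(n,ray('top',85+u/2.5,115+v/2.5,z,c))
print(get_calibration('wrist'))
E
```

```text
back far [656.2 322.8]
wallend far [648.4 180.4]
ramp far [648.6 152.8]
ramp near [425.7 163.4]
back near [430.7 335.2]
brush [620.6 -31.7]
felt [ 522.3 -135.5]
disc [432.2  37.3]
crucible [541.7 -14.5]
{'camera_matrix': array([[284.26820736,   0.        , 258.94240206],
       [  0.        , 284.26820736, 186.72883114],
       [  0.        ,   0.        ,   1.        ]]), 'cam_to_world': array([[-3.24977367e-01, -9.13381296e-01, -2.45202607e-01,
         2.66248196e+02],
       [-9.45720172e-01,  3.14343819e-01,  8.24701141e-02,
         5.70988015e+02],
       [ 1.75126408e-03,  2.58693972e-01, -9.65957743e-01,
         3.73405637e+02],
       [ 0.00000000e+00,  0.00000000e+00,  0.00000000e+00,
         1.00000000e+00]])}
```

{"method": "arm_command", "body": {
  "steps": [0,0,0,0.177,0,0,0,0.177,0,0,0,0.177,0,0,0,0.177,0,0,0,0.177,0,0,0,0.177,0,0,0,0.178],
  "grip": 0.03
}}

```text
clock: 1.02
position: [202.9, 590.9, 230.9]
ee_rot: [-0.705, 0.709, -0.0, -0.0]
contact_force: [0.2, 0.7, 0.6]
gripper_width: 30.0
grasp_force: 0.0
```

{"method": "arm_command", "body": {
  "steps": [0.04,-0.025,0,0,0.04,-0.025,0,0,0.04,-0.025,0,0,0.04,-0.025,0,0,0.04,-0.025,0,0,0.04,-0.025,0,0,0.04,-0.025,0,0,0.04,-0.025,0,0,0.04,-0.025,0,0,0.04,-0.025,0,0,0.04,-0.025,0,0,0.04,-0.025,0,0,0.04,-0.025,0,0,0.04,-0.025,0,0,0.04,-0.025,0,0,0.04,-0.025,0,0,0.04,-0.02,0,0,0,0,0,0]
}}

```text
clock: 3.28
position: [623.4, -91.4, 229.9]
ee_rot: [-0.706, 0.709, 0.001, -0.001]
contact_force: [0.2, 0.1, 0.4]
gripper_width: 30.0
grasp_force: 0.0
```

{"method": "arm_command", "body": {
  "steps": [0,0,0.04,0,0,0,0.05,0,0,0,0.05,0,0,0,0.05,0,0,0,0.02,0,0,0,0.01,0,0,0,0.004,0,0,0,0,0]
}}

```text
clock: 4.28
position: [623.5, -88.6, 8.2]
ee_rot: [0.707, -0.707, 0.001, -0.001]
contact_force: [-0.1, 0.6, 0.2]
gripper_width: 30.0
grasp_force: 0.0
```

{"method": "arm_command", "body": {
  "steps": [0,0,0.002,0,0,0,0.002,0,0,0,0,0]
}}

```text
clock: 4.65
position: [622.9, -88.9, 3.4]
ee_rot: [-0.707, 0.707, -0.0, 0.0]
contact_force: [0.2, -0.3, 1.0]
gripper_width: 30.1
grasp_force: 0.0
```

```bash
python3 - <<'E'
from h import *
a=get_image('wrist');cv2.imwrite('pics/w.png',a[:,:,::-1])
E
```

```text
(no output)
```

View pics/w.png

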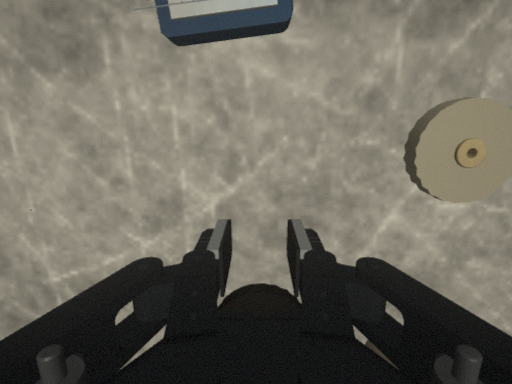

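The wrist view shows the brush wheel centred between the fingers at (260,295), with the felt wheel at (470,152) and the bur box at the top. I'll probe the fingertip height next.

{"method": "arm_command", "body": {
  "steps": [0,0,0.002,0,0,0,0,0]
}}

```text
clock: 4.95
position: [622.8, -88.9, 1.1]
ee_rot: [-0.707, 0.707, 0.0, -0.0]
contact_force: [-0.3, -0.1, -0.5]
gripper_width: 29.9
grasp_force: 0.0
```

{"method": "arm_command", "body": {
  "steps": [0,0,0.001,0,0,0,0,0]
}}

```text
clock: 5.2
position: [622.9, -88.9, 0.2]
ee_rot: [-0.707, 0.707, 0.0, -0.0]
contact_force: [-0.2, 0.0, 0.6]
gripper_width: 30.1
grasp_force: 0.0
```

{"method": "arm_command", "body": {
  "steps": [0,0,0.001,0,0,0,0,0]
}}

```text
clock: 5.45
position: [623.1, -88.9, -0.3]
ee_rot: [0.707, -0.707, 0.0, -0.0]
contact_force: [-0.8, 0.2, 3.1]
gripper_width: 29.7
grasp_force: 1.4
```

{"method": "arm_command", "body": {
  "steps": [0,0,-0.004,0,-0.008,0,0,0,-0.01,0,0,0,-0.01,0.001,0,0,-0.012,0.001,0,0,-0.015,0.001,0,0,-0.015,0.001,0,0,-0.015,0.001,0,0,-0.015,0.001,0,0,-0.015,0.001,0,0,-0.015,0.001,0,0,-0.015,0.001,0,0,-0.015,0.001,0,0,-0.015,0.001,0,0,-0.015,0.001,0,0,-0.015,0.001,0,0,-0.015,0.001,0,0,0,0,0,0]
}}

```text
clock: 7.7
position: [609.0, 132.4, 3.4]
ee_rot: [0.708, -0.707, 0.0, -0.0]
contact_force: [0.3, -0.0, 0.2]
gripper_width: 30.0
grasp_force: 0.0
```

```bash
python3 - <<'E'
from h import *
a=get_image('top');b=get_image('side')
cv2.imwrite('pics/m1.png',np.hstack([cv2.resize(a[90:290,85:300,::-1],(430,400)),cv2.resize(b[130:330,150:335,::-1],(370,400))]))
E
```

```text
(no output)
```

View pics/m1.png

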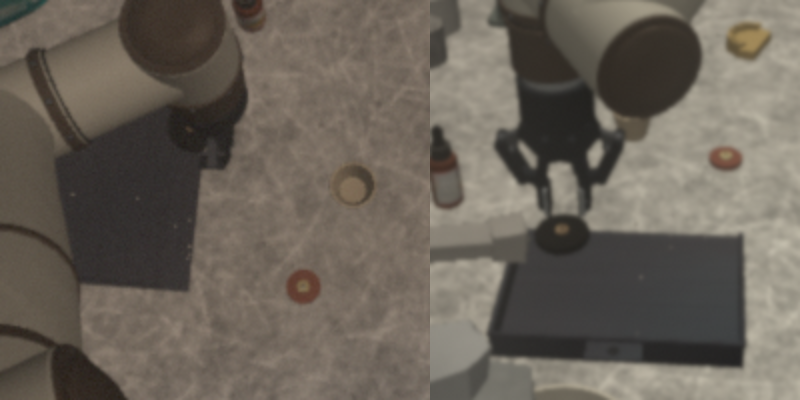

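The brush wheel is centred between the fingertips on the ramp (side crop 562,229). I'll carry on into the pan.

{"method": "arm_command", "body": {
  "steps": [-0.01,0.001,-0.001,0,-0.015,0.001,0,0,-0.015,0.001,0,0,-0.015,0.001,0,0,-0.015,0,0,0,-0.015,0,0,0,-0.015,0,0,0,-0.008,0,0,0,-0.004,0,0,0,0,0,0,0,0.02,0,0,0,0.02,0,-0.04,0,0,0,-0.05,0]
}}

```text
clock: 9.43
position: [603.7, 199.5, 93.7]
ee_rot: [-0.706, 0.708, 0.001, -0.002]
contact_force: [0.5, 1.4, -0.2]
gripper_width: 30.2
grasp_force: 0.0
```

```bash
python3 - <<'E'
from h import *
b=get_image('side');a=get_image('top')
cv2.imwrite('pics/m2.png',np.hstack([cv2.resize(a[90:290,85:300,::-1],(430,400)),cv2.resize(b[130:330,150:335,::-1],(370,400))]))
print(read_state()['position'],read_state()['joints'])
E
```

```text
[608.62334879 202.69136143 100.95267604] [ 0.57411492  0.51824627 -0.12497794  0.00230569 -0.9155935  -0.57626033]
```

View pics/m2.png

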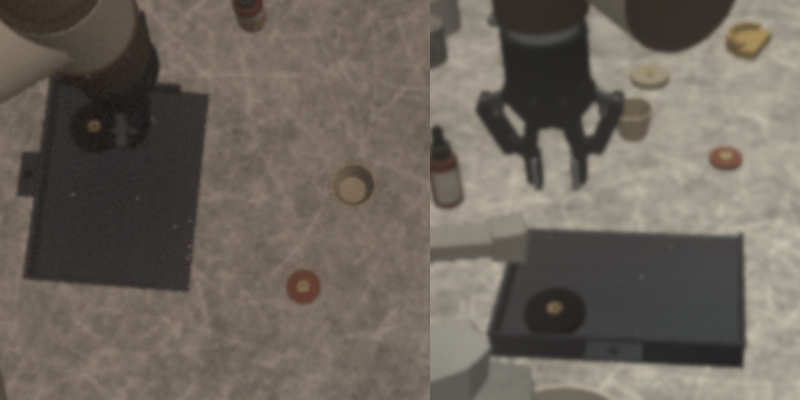

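Brush wheel is seated in the far back part of the pan (top crop 93,126). The disc is next.

{"method": "arm_command", "body": {
  "steps": [0.035,0.031,0,0,0.035,0.031,0,0,0.035,0.031,0,0,0.035,0.031,0,0,0.035,0.031,0,0,0.035,0.031,0,0,0,0,0.03,0.12,0,0,0.03,0.12,0,0,0,0,0,0,0,0],
  "grip": 0.024
}}

```text
clock: 10.78
position: [419.3, -7.2, 34.9]
ee_rot: [-0.618, 0.786, -0.0, 0.0]
contact_force: [0.9, -0.1, -1.1]
gripper_width: 23.8
grasp_force: 0.0
```

{"method": "arm_command", "body": {
  "steps": [0,-0.0025,0.02,0,0,0,0.0113,0,-0.01,0,0,0,-0.01,0,0,0,-0.012,0,0,0,-0.015,0,0,0,-0.015,0,0,0,-0.015,0,0,0,-0.015,0,0,0,-0.015,0,0,0,-0.01,0,-0.0003,0,0,0,0,0]
}}

```text
clock: 12.28
position: [449.6, 107.0, 3.3]
ee_rot: [-0.618, 0.786, -0.0, 0.0]
contact_force: [-0.7, -0.1, -0.4]
gripper_width: 23.7
grasp_force: 0.0
```

```bash
python3 - <<'E'
from h import *
b=get_image('side');a=get_image('top')
cv2.imwrite('pics/m3.png',np.hstack([cv2.resize(a[90:290,85:300,::-1],(430,400)),cv2.resize(b[130:330,150:335,::-1],(370,400))]))
E
```

```text
(no output)
```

View pics/m3.png

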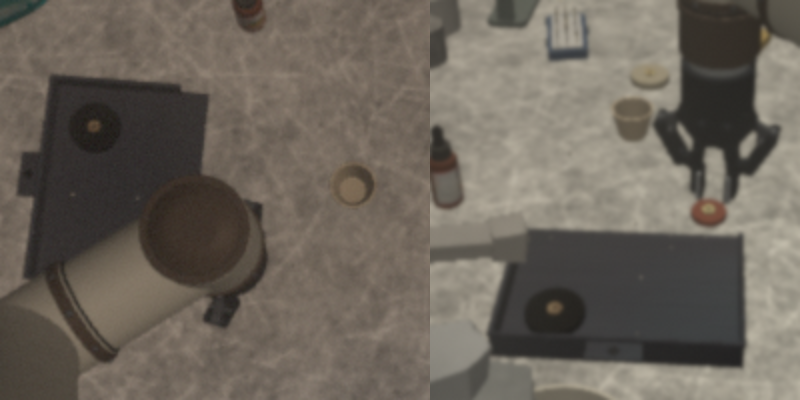

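The disc sits in the notch (side crop 708,210), just before the ramp. Continuing.

{"method": "arm_command", "body": {
  "steps": [-0.01,0,-0.001,0,-0.015,0,0,0,-0.015,0,0,0,-0.015,0,0,0,-0.015,0,0,0,-0.015,0,0,0,-0.015,0,0,0,-0.015,0,0,0,-0.015,0,0,0,-0.01,0,0,0,-0.004,0,0,0,0,0,0,0,0.02,0,0,0,0.02,0,-0.04,0,0,0,-0.05,0,0,0,0,0],
  "grip": 0.024
}}

```text
clock: 14.38
position: [475.5, 207.1, 98.2]
ee_rot: [-0.617, 0.787, -0.0, 0.004]
contact_force: [-0.6, 0.2, -0.1]
gripper_width: 23.9
grasp_force: 0.0
```

```bash
python3 - <<'E'
from h import *
print(read_state()['position'],read_state()['joints'])
im=get_image('side');hsv=cv2.cvtColor(im,cv2.COLOR_RGB2HSV);m=cv2.inRange(hsv,(0,70,40),(13,255,255));m[:235]=0;m[290:]=0;m[:,:180]=0;m[:,310:]=0
b=blob(m,(260,260),60);print(b);p=ray('side',*b[0],9.5) if b else None
o=np.array([541.8,258]);print(p)
if b is not None: print('local',(p-o)@[.9989,-.0475],(p-o)@[.0475,.9989])
p=ray('side',212.5,283.5,13.5);print('brush local',(p-o)@[.9989,-.0475],(p-o)@[.0475,.9989])
b=ray('side',325,168,12.);print('felt side',ray('side',150+(650-430)/2,130+75/2,13))
im=get_image('top');hsv=cv2.cvtColor(im,cv2.COLOR_RGB2HSV);m=cv2.inRange(hsv,(12,40,60),(40,255,255))
print(blob(m,(317,194),16), ray('top',*blob(m,(317,194),16)[0],12))
E
```

```text
[475.54687634 207.11506367  98.16406896] [ 7.24267676e-01  3.44611309e-01 -4.34989878e-01  7.87011600e-04
 -7.82802513e-01 -9.65588657e-01]
(array([273.36160714, 282.73214286]), array([263, 275,  22,  15, 224], dtype=int32))
[489.8 273.7]
local -52.68854999999994 13.212729999999992
brush local 59.97354000000002 25.17772000000001
felt side [ 522.  -125.9]
(array([317.0290404 , 194.03787879]), array([301, 178,  33,  33, 792], dtype=int32)) [ 523.6 -137.3]
```

Disc is at pan-local (-53, 13) and brush at (60, 25), so both are in. Next is the felt wheel, taken round the robot side of the crucible.

{"method": "arm_command", "body": {
  "steps": [0,0,0,-0.172,0,0,0,-0.172,0,0,0,-0.172,0,0,0,-0.172,0,0,0,-0.172,0.044,0.02,0,0,0.044,0.02,0,0,0.044,0.02,0,0,0.044,0.02,0,0,0.044,0.02,0,0,0.044,0.02,0,0,0.044,0.02,0,0,0.043,0.02,0,0,0,0,0,0,0,0,0,0],
  "grip": 0.03
}}

```text
clock: 16.35
position: [546.2, -171.4, 92.7]
ee_rot: [0.889, -0.458, -0.002, 0.001]
contact_force: [0.1, 0.5, -0.4]
gripper_width: 30.3
grasp_force: 0.0
```

```bash
python3 - <<'E'
from h import *
s=read_state();print(s['position'],s['ee_rot'])
c=get_calibration('wrist');a=get_image('wrist');cv2.imwrite('pics/w2.png',a[:,:,::-1])
np.save('wc.npy',c,allow_pickle=True)
E
```

```text
[ 546.15529794 -171.39976856   92.73447691] [ 8.88879511e-01 -4.58137745e-01 -1.65257055e-03  5.39327157e-04]
```

View pics/w2.png

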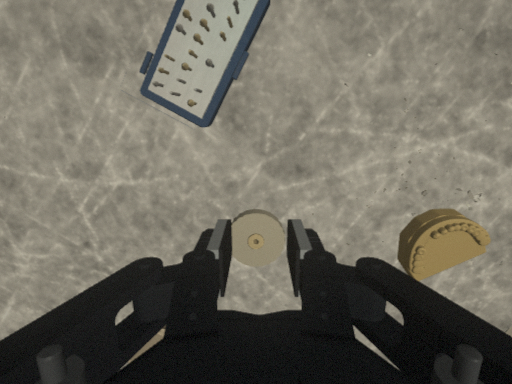

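The felt wheel's hub is at (256,241), centred between the fingers.

```bash
python3 - <<'E'
from h import *
c=np.load('wc.npy',allow_pickle=True).item()
print('felt',ray('w',256,241,14,c))
q=read_state();print(q['position'],q['ee_rot'])
E
```

```text
felt [ 525.1 -134.5]
[ 546.49474283 -170.83308174   93.16364924] [ 8.89181367e-01 -4.57552929e-01 -1.27813847e-03  4.24703352e-04]
```

{"method": "arm_command", "body": {
  "steps": [0.008,-0.002,0.04,0,0,0,0.03,0,0,0,0.015,0,0,0,0.004,0,-0.01,0,0,0,-0.01,0,0,0,-0.015,0,0,0,-0.015,0,0,0,-0.015,0,0,0,-0.015,0,0,0,-0.015,0,0,0,-0.015,0,0,0,-0.015,0,0,0,-0.008,0,0,0,-0.003,0,0,0,0,0,0,0]
}}

```text
clock: 18.4
position: [474.8, -66.0, 5.2]
ee_rot: [0.889, -0.458, -0.0, 0.0]
contact_force: [1.4, -0.3, -0.3]
gripper_width: 29.6
grasp_force: 0.0
```

{"method": "arm_command", "body": {
  "steps": [0.02,0,0,0,0.025,0,-0.02,0,0,0,-0.04,0,0,0,-0.03,0,0,0,0,0]
}}

```text
clock: 19.02
position: [502.8, -103.1, 97.6]
ee_rot: [0.889, -0.458, 0.002, -0.001]
contact_force: [0.2, 0.5, -0.3]
gripper_width: 30.1
grasp_force: 0.0
```

```bash
python3 - <<'E'
from h import *
s=read_state();print(s['position'],s['ee_rot'])
c=get_calibration('wrist');a=get_image('wrist');cv2.imwrite('pics/w3.png',a[:,:,::-1])
b=get_image('side');cv2.imwrite('pics/w3.png',np.hstack([cv2.resize(a[:,:,::-1],(400,300)),cv2.resize(b[110:260,150:350,::-1],(400,300))]))
np.save('wc.npy',c,allow_pickle=True)
E
```

```text
[ 502.84101648 -103.06591663   97.56949176] [ 0.88898013 -0.45793713  0.00241545 -0.00143927]
```

View pics/w3.png

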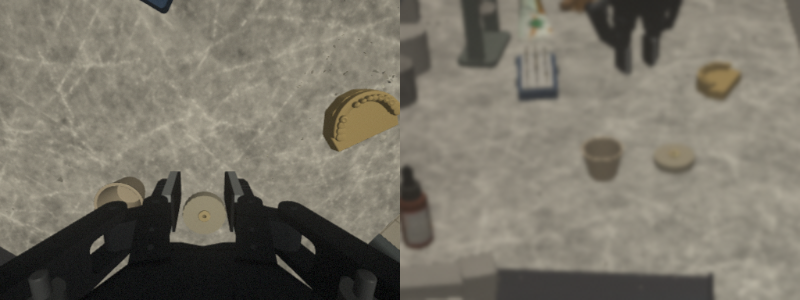

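The felt wheel is past the crucible's side: its hub is at wrist (261,275) and side (287,187). The crucible is untouched.

```bash
python3 - <<'E'
from h import *
c=np.load('wc.npy',allow_pickle=True).item()
f=ray('w',261,275,14,c);print(f,ray('side',287,187,14))
s=read_state();P=s['position'][:2];q=s['ee_rot'];h0=2*np.degrees(np.arctan2(q[1],q[0]))
T=np.array([546.2,245.8]);d=(T-f)/np.linalg.norm(T-f);hd=np.degrees(np.arctan2(d[1],d[0]))-180
roll=-np.radians(hd-h0);roll=(roll+np.pi)%(2*np.pi)-np.pi
S=f-50*d-P;a=np.radians(hd);tx=np.array([np.cos(a),np.sin(a)]);ty=np.array([np.sin(a),-np.cos(a)])
print('P',s['position'],'roll',roll,'shift tool',S@tx,S@ty,'push',np.linalg.norm(T-f)+50-31.6,'cruc cross',np.cross(d,np.array([541.7,-14.5])-f))
E
```

```text
[458.4 -39.8] [454.8 -35.3]
P [ 500.64570105 -102.93089789   94.96430471] roll 0.917247641535087 shift tool 2.070173494132067 58.93166599828795 push 317.19123146437886 cruc cross -72.18799525772374<stdin>:8: DeprecationWarning: Arrays of 2-dimensional vectors are deprecated. Use arrays of 3-dimensional vectors instead. (deprecated in NumPy 2.0)
```

{"method": "arm_command", "body": {
  "steps": [0,0,0,0.153,0,0,0,0.153,0,0,0,0.153,0,0,0,0.153,0,0,0,0.153,0,0,0,0.153,0.001,0.03,0.02,0,0.001,0.03,0.02,0,0,0,0.02,0,0,0,0,0,0,0,0,0]
}}

```text
clock: 20.5
position: [443.5, -87.1, 35.2]
ee_rot: [-0.594, 0.804, 0.0, -0.0]
contact_force: [0.1, 0.1, -0.7]
gripper_width: 30.0
grasp_force: 0.0
```

{"method": "arm_command", "body": {
  "steps": [0,0,0.02,0,0,0,0.011,0,-0.01,0,0,0,-0.01,0,0,0,-0.012,0,0,0,-0.015,0,0,0,-0.015,0,0,0,-0.015,0,0,0,-0.015,0,0,0,-0.015,0,0,0,-0.015,0,0,0,-0.015,0,0,0,-0.015,0,0,0,-0.015,0,0,0,-0.01,0,0,0,-0.01,0,0,0,0,0,0,0]
}}

```text
clock: 22.62
position: [498.4, 92.4, 4.3]
ee_rot: [-0.595, 0.804, -0.0, 0.0]
contact_force: [-0.2, 0.1, -0.4]
gripper_width: 29.8
grasp_force: 0.0
```

```bash
python3 - <<'E'
from h import *
print(read_state()['position'])
im=get_image('side');hsv=cv2.cvtColor(im,cv2.COLOR_RGB2HSV)
m=cv2.inRange(hsv,(12,45,70),(40,255,255));m[:205]=0
b=blob(m,(258,235),40);print(b, b and ray('side',*b[0],10))
cv2.imwrite('pics/m5.png',cv2.resize(im[130:330,150:335,::-1],(740,600)))
E
```

```text
[498.36402691  92.37790658   4.27763141]
(array([264.5994152 , 231.78947368]), array([253, 223,  24,  19, 342], dtype=int32)) [507.6 127.6]
```

View pics/m5.png

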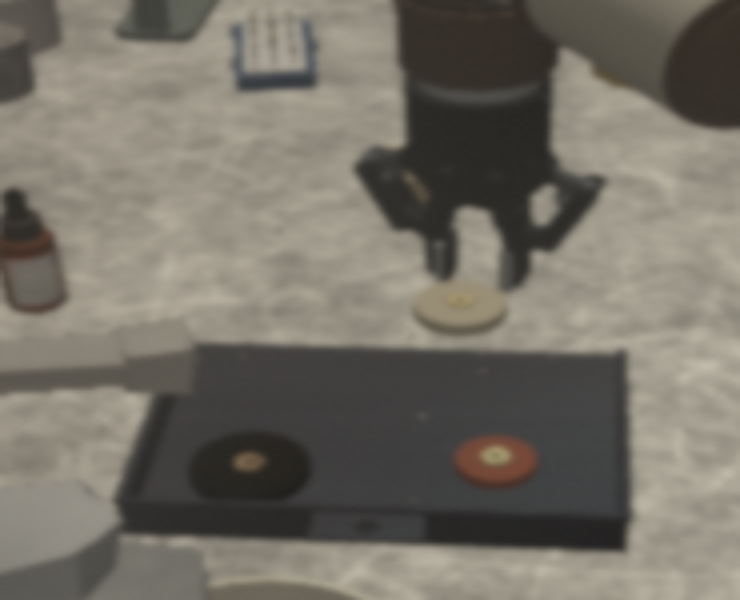

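The felt wheel sits in the notch just before the ramp (picture 462,303). Last push.

{"method": "arm_command", "body": {
  "steps": [-0.01,0,0,0,-0.015,0,0,0,-0.015,0,0,0,-0.015,0,0,0,-0.015,0,0,0,-0.015,0,0,0,-0.015,0,0,0,-0.015,0,0,0,-0.01,0,0,0,0,0,0,0,0.025,0,0,0,0.025,0,-0.03,0,0.02,0,-0.05,0,0,0,-0.05,0,0,0,0,0,0,0,0,0]
}}

```text
clock: 24.68
position: [513.4, 143.8, 133.9]
ee_rot: [-0.594, 0.805, 0.0, -0.0]
contact_force: [-0.5, 0.1, 0.7]
gripper_width: 30.0
grasp_force: 0.0
```

```bash
python3 - <<'E'
from h import *
print(read_state()['position'],read_state()['clock'])
im=get_image('side');hsv=cv2.cvtColor(im,cv2.COLOR_RGB2HSV);o=np.array([541.8,258])
for n,lo,hi,z,x in [('felt',(12,45,70),(40,255,255),12,(245,265)),('disc',(0,70,40),(13,255,255),9.5,(273,283))]:
    m=cv2.inRange(hsv,lo,hi);b=blob(m,x,30);p=ray('side',*b[0],z);print(n,b[1],p,(p-o)@[.9989,-.0475],(p-o)@[.0475,.9989])
cv2.imwrite('pics/m6.png',cv2.resize(im[130:330,150:335,::-1],(740,600)))
E
```

```text
[513.41017511 143.78913933 133.93896103] 24.675
felt [232 261  27  23 482] [544.2 247.7] 2.8866100000000916 -10.174670000000008
disc [263 275  21  18 252] [489.8 276.1] -52.80254999999994 15.610090000000026
```

View pics/m6.png

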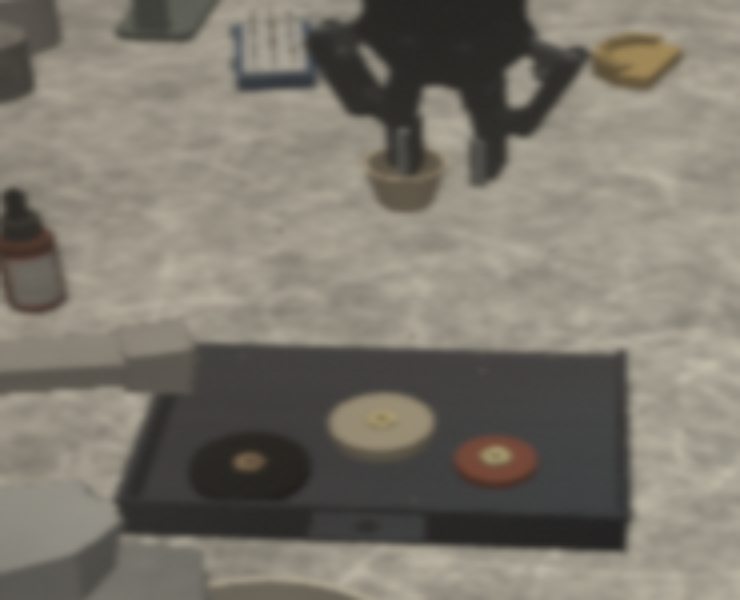

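All three wheels lie flat well inside the pan, the crucible, cast and box haven't moved, and the arm is clear.

```bash
python3 -c "
from bench import *
print(job_done())"
```

```text
the job is handed in; nothing more can be done
None
```

I swept all three wheels into the pan, where they lie flat and wholly inside with the crucible, cast and bur box left standing, and handed the job in at about 25 s; the hand-in returned no verdict.

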